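Close a filter pot with its bayonet lid

ROBOT

A 7-joint arm with a two-finger parallel gripper is mounted at the origin on a cart in front of the work surface, level with it; the furniture and walls round the work are solid. World frame = base frame: x ahead of the robot, y to its left, z up, the work surface at z = 0. Lengths are in m, angles in rad, forces in N, time in s.
With the tool pointing down it reaches from about 0.4 to 0.85 m from the base axis. Payload 10.4 kg.
Tool frame: the origin (TCP) lies on the centre line of the jaws, within the pads' length; the fingertips stand 17 mm ahead of it and the grasp point (between the pads) lies 2 mm behind it; z points along the fingers, y is the line along which they close (so a half turn about z gives the same grasp; the last joint's range is limited). The gripper opens to 85 mm and grips with 20 to 120 N. Pads are 22 mm wide; open, the fingers measure 114 mm over their backs; the gripper's body (76 mm by 85 mm) begins 54 mm behind the grasp point. The pads swing forward as they close: fully open they stand 13 mm farther back than shut.
Start: joints at [-1.219, 0.332, -0.065, 1.46, 0.022, 1.35, -0.088], TCP at [0.229, 0.582, 0.248] pointing down, gripper open.
Joint ranges: [-2.6, 2.6], [-0.5, 2.12], [-1.47, 1.34], [0.16, 2.42], [-1.27, 4.41], [0.06, 2.06], [-2.6, 2.6]. Speed limits (rad/s): [2.22, 2.22, 2.79, 2.79, 3.14, 3.14, 3.14].

INTERFACE

Orientations are given as a unit quaternion [x, y, z, w].
In Python, from workcell import get_obs, optics, job gives the robot as it stands. The module is installed in compiled form; this text tells all that it offers.
- The arm moves only by the tool send_rows, never from a script. Its argument "plan" is a list that holds one entry, the list of rows, each a list of 7 numbers: the turn, a rotation vector about the tool's x, y, z in units of 1.5 rad (1.0 is 1.5 rad), then the shift along the tool's x, y, z in units of 20 cm (1.0 is 20 cm), then the opening, from 0 (shut) to 1 (fully open). A call has 1 to 20 rows; each row shifts and turns the commanded pose from where the row before left it, along the tool's axes as they then stand; what a row does not reach is not made up. A row lasts 1/12 s, in which the tool goes at most 41.7 mm and 7.16 degrees, less where a joint would pass 70% of its speed; a pose out of reach is approached as far as the arm can. A call with a number of a shift or a turn outside -1 to 1 is refused whole. A call with a gripper value outside its range is refused whole. The fingers move at their own pace and stop on an object; "squeeze" is the grip in N (left out, the last holds). Time passes only in rows, so rows that do not move let the fingers close. It gives the time, the measured TCP pose, the force, the opening and the grip force at its end, in the units of the state.
- get_obs(): the state, without advancing time (a new reading comes with each control period).
- optics.camera(name): name is "side" or "top"; returns the picture (384x512x3 uint8, red, green, blue); there is no depth.
- optics.get_calibration(name): a dict with "intrinsics" (3x3 intrinsics, pixels), "distortion" ([k1, k2, p1, p2, k3] as OpenCV has them; the pictures are not rectified), "world_from_camera" (4x4, takes a point from camera to world coordinates). Camera axes: x right, y up, looking along -z (the intrinsics and any distortion apply to the point x, -y, -z); pixel columns grow to the right and rows downward; lengths in m; the calibration is good to about 2 mm. A picture is of the moment at which its call begins. get_calibration takes no time and is no camera call.
- job.hand_in(): hands the job in; it is judged then, once.
The state is a dict: "clock": time; "joint_pos": joint angles; "joint_velocities": joint speeds; "tau": joint torques, N m; "position": TCP position; "ee_rot": TCP orientation; "ft_force": force on the tool from outside, world axes, zero at the start; "torque": the same for the moment, N m; "grip_width": opening from 0.0 (shut) to 1.0 (fully open); "grasp_force": force on a finger pad.
Only numpy, scipy, OpenCV 4.12 (cv2) and the standard library are available. Lean on these libraries where they do the work, as an engineer would, in place of code of your own. Each camera call takes 0.05 s, during which the arm holds its last target. There are 200 camera calls.

TASK

Close the filter pot with its three-lug bayonet lid: set the lid on the mouth, feel for the slots with its lugs, push it down against the spring and turn it clockwise (seen from above) to the stop, then let it spring up into its catch and let go, so that it stays locked. Leave the spanner, the cutters and the tape roll where they lie.

Things in the scene. Friction and masses are not known exactly. Their poses are not given: they have to be found in the camera images.
- pot: Fixed grey filter pot: square foot 125 x 125 mm, barrel 104 mm across, a short brass port pointing to its own -x, and on top a bare aluminium bayonet ring 112 mm across whose flat top face is 110 mm above the bench. Origin: centre of the foot's underside, on the pot's axis; z up.
- mouth (a point): Centre of the ring's top face; axes as the pot. Mouth 62 mm across with 3 entry slots 120 degrees apart, open at the top, radial walls 40 degrees apart (21 mm wide at the mouth), reaching 42 mm from the axis. One is near the pot's +x, but the ring is fitted turned by an unknown angle, up to 0.45 rad either way, NOT reported: feel for it with the lugs pressed lightly on the ring (or look in).
- catch (a point): On the axis, level with the catches (6 mm below the ring's top face). Clockwise (from above) of each slot the ring is 10 mm thick: lug tops must go lower than that to pass under it. Then a catch: recess 4 mm deep in its underside, centred 57 degrees clockwise of the slot, 6 degrees of play each way, its far wall the stop. Anticlockwise of a slot the way is blocked.
- follower_top (a point): Rest position of the top of a sprung plate, 44 mm across, in the mouth, 12 mm below the ring's top face (this point does not move with it). It pushes the lid up with about 3 N at first touch, rising to 9 N at the end of its 16 mm travel, where it stops hard.
- lid: Loose lid, 75 mm high, about 0.22 kg, standing upright. Origin: centre of its underside, z up. Origin height over the bench: lugs lying on the ring 104 mm; in a slot, not pressed, 97 to 99; follower at its end 82; turned under the ring but not in the catch 86 or less; locked in the catch 90. Grey flange 94 mm across at 30 to 40 mm height, with an ear on its edge straight above each lug.
- lugs (a point): On the lid's axis, 10 mm above its underside, axes as the lid. A pilot 56 mm across, its foot bevelled to 48 mm, reaches from 0 to 30 mm height; three lugs stick out of it to 38 mm from the axis, each 14 mm wide and from 6 to 14 mm height, one along the lid's own +x, the others 120 degrees from it.
- grip (a point): On the lid's axis, 62 mm above its underside, where to grip: black bar along the lid's own x, 76 mm long, 18 mm thick, from 40 to 75 mm above the lid's underside.
- spanner_17: Bystander: open-ended steel spanner, 189 mm long, lying flat. Origin under its middle.
- cutters_blue: Bystander: side cutters with blue handles, 121 mm long, lying flat. Origin under the middle.
- tape_black: Bystander: roll of black tape, 69 mm across, 18 mm high, lying flat. Origin under its centre.
Things that resemble listed ones, but are neither listed nor needed, are in the scene too. Leave any brown look-alike of the lid alone.

How it is judged:
On the way:
1. the lid is pushed down on the pot past the catch, against the spring (z of lid in the frame of pot between 0.07 and 0.0875 m and horizontal distance between lid and pot below 0.006 m), for 0.1 s.
At the end, for the whole second after the job is handed in: The lid is locked: its lugs have risen into the catch, so its origin is 90 mm above the pot's underside (within 2 mm), within 6 mm of the pot's axis, upright within 0.06 rad, at rest and released (z of lid in the frame of pot between 0.088 and 0.092 m and horizontal distance between lid and pot below 0.006 m and angle between lid's own z axis and vertical below 0.06 rad and linear speed of lid below 0.02 m/s and angular speed of lid below 0.1 rad/s); the robot touches nothing.
It fails at once if the spanner was moved by more than 30 mm (distance of spanner_17 from where it was at the start of the episode above 0.03 m).
It fails at once if the cutters was moved by more than 30 mm (distance of cutters_blue from where it was at the start of the episode above 0.03 m).
It fails at once if the roll of tape was moved by more than 30 mm (distance of tape_black from where it was at the start of the episode above 0.03 m).
It also fails if it takes over 64 s, if anything falls off the work surface, if the arm or the gripper's body presses on something with over 40 N, if the wrist force passes 120 N, or if a joint passes its speed limit or range.

## Working session

There is one attempt and no reset: what is moved stays moved. The work goes in short steps, Python scripts to look and compute and a tool call to move; the robot and the scene stay as the last step left them, time stands still between calls to the robot, and variables do not carry over. Pictures are saved under pics/ and viewed, at most 10 in all, crops included, and the job is handed in when it is done.

Besides the shell and the picture viewer there is one more tool, called after "Emit:" as name(argument=value, ...), one argument or row to a line, values as JSON. send_rows: Moves the arm, as the interface text tells. Its arguments: {"type":"object","properties":{"plan":{"type":"array"},"squeeze":{"type":"number"}},"required":["plan"]}

```bash
mkdir -p pics
cat > h.py <<'E'
import numpy as np, cv2
from workcell import get_obs, optics, job
def shot(n,f):
    im=optics.camera(n); cv2.imwrite('pics/'+f,im[:,:,::-1]); return im
def ray(n,u,v):
    c=optics.get_calibration(n);K=np.array(c['intrinsics']);T=np.array(c['world_from_camera'])
    p=cv2.undistortPoints(np.array([[[u,v]]],float),K,np.array(c['distortion']))[0,0]
    return T[:3,3],T[:3,:3]@np.array([p[0],-p[1],-1])
def onz(n,u,v,z):
    o,d=ray(n,u,v); return o+d*(z-o[2])/d[2]
def proj(n,P):
    c=optics.get_calibration(n);K=np.array(c['intrinsics']);T=np.array(c['world_from_camera'])
    q=(np.atleast_2d(P)-T[:3,3])@T[:3,:3]; q=q*[1,-1,-1]
    return cv2.projectPoints(q,np.zeros(3),np.zeros(3),K,np.array(c['distortion']))[0][:,0]
E
python3 - <<'E'
from h import *
a=shot('top','t0.png');b=shot('side','s0.png')
for n in('top','side'):
    c=optics.get_calibration(n);print(n,np.round(c['world_from_camera'],3).tolist(),np.round(c['intrinsics'],1).tolist())
print(get_obs())
cv2.imwrite('pics/both.png',np.hstack([cv2.resize(a,(400,300)),cv2.resize(b,(400,300))])[:,:,::-1])
E
```

```text
top [[-0.009, 0.987, -0.158, 0.323], [-1.0, -0.011, -0.011, -0.045], [-0.013, 0.158, 0.987, 1.474], [0.0, 0.0, 0.0, 1.0]] [[360.9, 0.0, 255.8], [0.0, 360.9, 192.5], [0.0, 0.0, 1.0]]
side [[-0.971, 0.16, -0.179, 0.308], [-0.24, -0.63, 0.739, 0.917], [0.005, 0.76, 0.65, 0.923], [0.0, 0.0, 0.0, 1.0]] [[389.2, 0.0, 260.5], [0.0, 389.2, 195.5], [0.0, 0.0, 1.0]]
{'clock': 0.1, 'joint_pos': array([-1.21864541,  0.33280728, -0.06469538,  1.46080234,  0.02161179,
        1.3499019 , -0.08852959]), 'joint_velocities': array([ 0.00050676, -0.00447309,  0.00072516, -0.00340044, -0.00089435,
        0.00088346, -0.00154617]), 'tau': array([ 3.84526220e-04, -6.26747346e+01,  4.84202290e-02, -3.92431676e+01,
        1.61537016e-02,  6.87800813e-03,  6.94782489e-05]), 'position': array([0.22867565, 0.58135076, 0.2476226 ]), 'ee_rot': array([ 1.86287441e-01,  9.82495097e-01, -6.06137949e-04, -8.11554340e-05]), 'ft_force': array([-0.16808462, -0.35271569, -0.19855243]), 'torque': array([-0.04475514,  0.01205928, -0.03438726]), 'grasp_force': 0.0, 'grip_width': 0.9979224940245691}
```

View pics/t0.png

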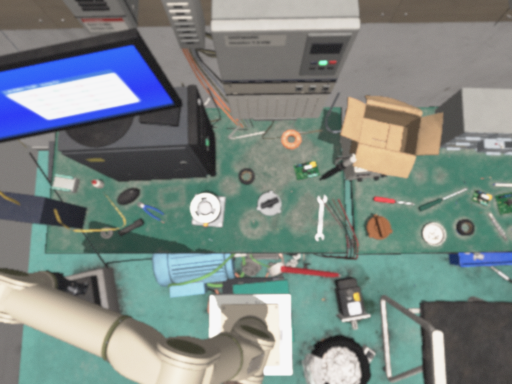

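View pics/s0.png

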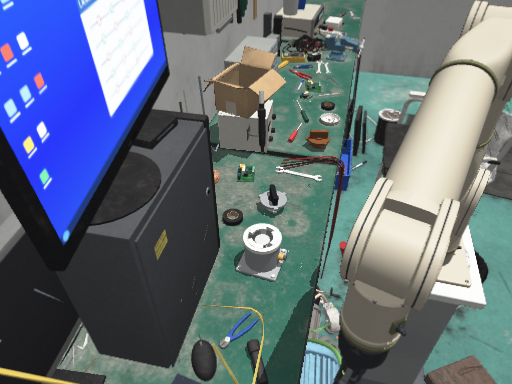

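Candidates for the lid: the grey disc with a black bar at top (268,203) and the brown one at (378,226). The grey one fits; brown is the look-alike. The pot is at (207,208), and a white disc (432,233) isn't the lid. I'll confirm in an enlarged crop.

Run:
```python
from h import *
a=cv2.imread('pics/t0.png');b=cv2.imread('pics/s0.png')
A=cv2.resize(a[175:240,180:300],None,fx=6.6,fy=6.6,interpolation=cv2.INTER_CUBIC)[:, :790]
B=cv2.resize(b[175:285,225:305],None,fx=5,fy=5,interpolation=cv2.INTER_CUBIC)
cv2.imwrite('pics/c1.png',A);cv2.imwrite('pics/c2.png',B);print(A.shape,B.shape)
```

```text
(429, 790, 3) (550, 400, 3)
```

View pics/c1.png

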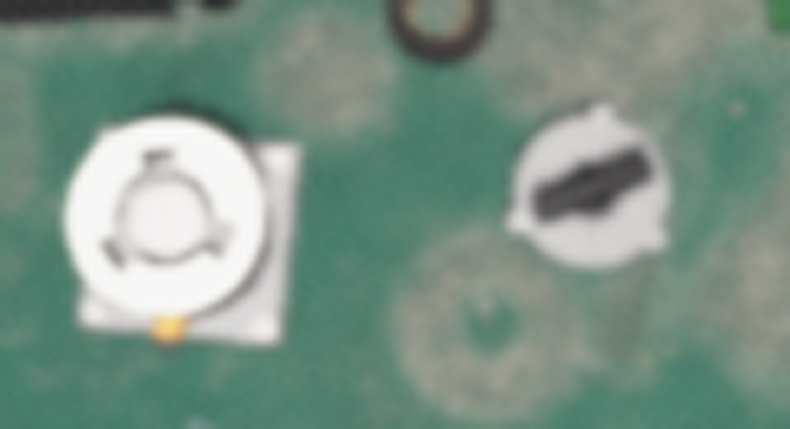

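View pics/c2.png

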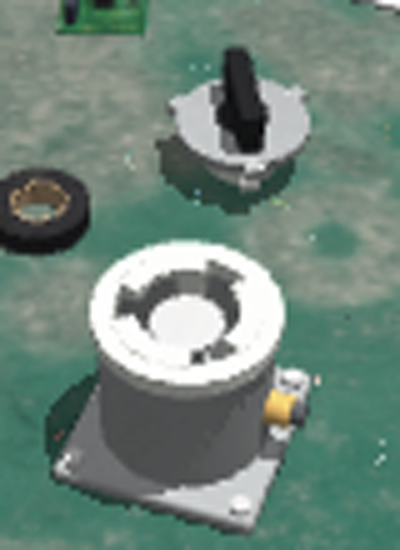

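```bash
cat > m.py <<'E'
from h import *
from scipy.optimize import least_squares
def rect(n,im,c,z,half=.08,N=380):
    g=np.linspace(-half,half,N); # up=+x, left=+y
    X=c[0]-g[:,None]+0*g[None]; Y=c[1]-g[None]+0*g[:,None]
    p=proj(n,np.stack([X,Y,0*X+z],-1).reshape(-1,3)).reshape(N,N,2).astype(np.float32)
    return cv2.remap(im,p[...,0],p[...,1],cv2.INTER_CUBIC)
E
python3 - <<'E'
from m import *
a=cv2.imread('pics/t0.png');b=cv2.imread('pics/s0.png')
pot=onz('top',180+165/6.6,175+217/6.6,.11); lid=onz('top',180+590/6.6,175+190/6.6,.04)
pos=onz('side',225+187/5,175+312/5,.11); los=onz('side',225+242/5,175+120/5,.04)
print(pot,pos,lid,los)
pot=(pot+pos)/2; lid=(lid+los)/2
bar=onz('top',180+592/6.6,175+184/6.6,.075);print('bar',bar)
rows=[]
for c,z,r in((pot,.11,[56,31]),(lid,.04,[47,])):
    l=[]
    for n,im in(('top',a),('side',b)):
        R=rect(n,im,c,z)
        for rr in r: cv2.circle(R,(190,190),int(rr*380/160),(0,0,255),1)
        for k in range(24): 
            t=np.radians(15*k); L=(160 if k%6==0 else 145)
            cv2.line(R,(int(190-L*np.sin(t)),int(190-L*np.cos(t))),(int(190-165*np.sin(t)),int(190-165*np.cos(t))),(255,0,0),1)
        l.append(R[:300+80] if 0 else R[40:340])
    rows.append(np.hstack(l))
cv2.imwrite('pics/r.png',np.vstack(rows));print(pot,lid)
E
```

```text
[0.48410733 0.16394461 0.11      ] [0.48294988 0.17122861 0.11      ] [ 0.50601196 -0.08324091  0.04      ] [ 0.50397371 -0.07840425  0.04      ]
bar [ 0.50511707 -0.08354775  0.075     ]
[0.48352861 0.16758661 0.11      ] [ 0.50499283 -0.08082258  0.04      ]
```

View pics/r.png

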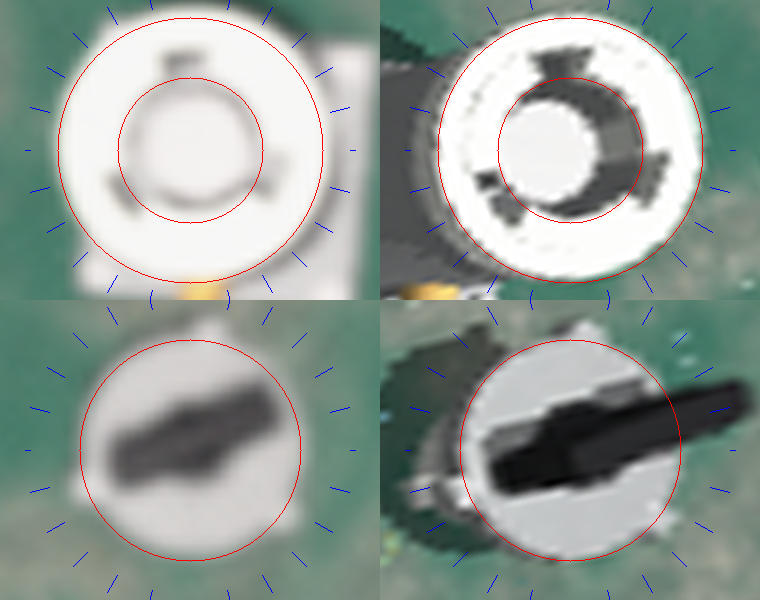

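Run:
```python
from m import *
from scipy.optimize import minimize
a=cv2.imread('pics/t0.png',0).astype(np.float32);b=cv2.imread('pics/s0.png',0).astype(np.float32)
def samp(n,im,c,z,r,t):
    R,T=np.meshgrid(r,t,indexing='ij')
    p=proj(n,np.stack([c[0]+R*np.cos(T),c[1]+R*np.sin(T),0*R+z],-1).reshape(-1,3)).astype(np.float32)
    return cv2.remap(im,p[:,0].reshape(R.shape),p[:,1].reshape(R.shape),cv2.INTER_LINEAR)
t=np.radians(np.arange(0,360,2.))
for n,im in(('top',a),('side',b)):
    for nm,c0,z,r0 in(('pot',(.4835,.1676),.11,.056),('lid',(.505,-.0808),.04,.047)):
        def cost(c): # contrast across rim, robust: mean over angle
            i=samp(n,im,c,z,[r0-.003,r0-.005],t).mean(0);o=samp(n,im,c,z,[r0+.003,r0+.005],t).mean(0)
            return -np.clip(i-o,-20,60).mean()
        s=minimize(cost,c0,method='Nelder-Mead',options=dict(initial_simplex=[c0,(c0[0]+.004,c0[1]),(c0[0],c0[1]+.004)]))
        print(n,nm,s.x.round(4),s.fun)
        if nm=='pot':
            pr=samp(n,im,s.x,z,[.035,.037,.039],np.radians(np.arange(360))).mean(0)
            w=np.clip(np.median(pr)-pr-15,0,60)
            for k in(0,120,240):
                d=np.arange(k-35,k+45); ww=w[d%360]; print(k,(d*ww).sum()/ww.sum()-k,d[ww>20][[0,-1]]-k if (ww>20).any() else '')
```

```text
top pot [0.4857 0.1657] -53.32847213745117
0 8.926937912251425 [-5 22]
120 5.049666245989755 [-10  20]
240 3.7170934987833846 [-7  7]
top lid [ 0.5076 -0.0824] -45.05475997924805
side pot [0.4835 0.1676] -60.0
0 5.5204707000064595 [-13  24]
120 4.887138034324039 [-17  26]
240 10.487079472409704 [-9 30]
side lid [ 0.5063 -0.0803] -46.84062576293945
```

Emit:
send_rows(
  plan=[
    [[0,0,0,-0.155,-0.087,0,1],[0,0,0,-0.155,-0.087,0,1],[0,0,0,-0.155,-0.087,0,1],[0,0,0,-0.155,-0.087,0,1],[0,0,0,-0.155,-0.087,0,1],[0,0,0,-0.155,-0.087,0,1],[0,0,0,-0.155,-0.087,0,1],[0,0,0,-0.155,-0.087,0,1],[0,0,0,-0.155,-0.087,0,1],[0,0,0,-0.155,-0.087,0,1],[0,0,0,-0.155,-0.087,0,1],[0,0,0,-0.155,-0.087,0,1]],
  ],
)

```text
clock: 1.1
position: [0.4992, 0.2495, 0.2481]
ee_rot: [0.186, 0.982, -0.0, -0.0]
ft_force: [0.6, 0.8, 0.5]
grip_width: 0.999
grasp_force: 0.0
```

Emit:
send_rows(
  plan=[
    [[0,0,0,-0.0637,-0.153,0,1],[0,0,0,-0.0637,-0.153,0,1],[0,0,0,-0.0637,-0.153,0,1],[0,0,0,-0.0637,-0.153,0,1],[0,0,0,-0.0637,-0.153,0,1],[0,0,0,-0.0637,-0.153,0,1],[0,0,0,-0.0637,-0.153,0,1],[0,0,0,-0.0637,-0.153,0,1],[0,0,0,-0.0637,-0.153,0,1],[0,0,0,-0.0637,-0.153,0,1],[0,0,0.0773,0,0,0,1],[0,0,0.0773,0,0,0,1],[0,0,0.0773,0,0,0,1],[0,0,0.0773,0,0,0,1],[0,0,0.0773,0,0,0,1],[0,0,0.0773,0,0,0,1],[0,0,0.0773,0,0,0,1],[0,0,0,0,0,0,1]],
  ],
)

```text
clock: 2.6
position: [0.5048, -0.0802, 0.248]
ee_rot: [0.561, 0.828, -0.0, -0.0]
ft_force: [-0.1, -0.3, -0.1]
grip_width: 1.0
grasp_force: 0.0
```

Emit:
send_rows(
  plan=[
    [[0,0,0,-0.008,0,0.15,1],[0,0,0,0,0,0.15,1],[0,0,0,0,0,0.15,1],[0,0,0,0,0,0.15,1],[0,0,0,0,0,0.15,1],[0,0,0,0,0,0.1,1],[0,0,0,0,0,0.07,1],[0,0,0,0,0,0,1]],
  ],
)

```text
clock: 3.27
position: [0.5035, -0.0815, 0.0614]
ee_rot: [0.557, 0.83, -0.002, -0.002]
ft_force: [0.1, 0.3, 0.7]
grip_width: 1.003
grasp_force: 0.0
```

Run:
```python
from h import *
a=optics.camera('top');b=optics.camera('side')
print(get_obs()['position'],get_obs()['ft_force'])
A=cv2.resize(a[170:240,220:310],(400,311),interpolation=2);B=cv2.resize(b[130:230,220:320],(400,400),interpolation=2)
A=np.vstack([A,np.zeros((89,400,3),np.uint8)])
cv2.imwrite('pics/g1.png',np.hstack([A,B])[:,:,::-1])
```

```text
[ 0.50552247 -0.08184536  0.06436858] [ 0.47348232  0.32179223 -0.09189864]
```

View pics/g1.png

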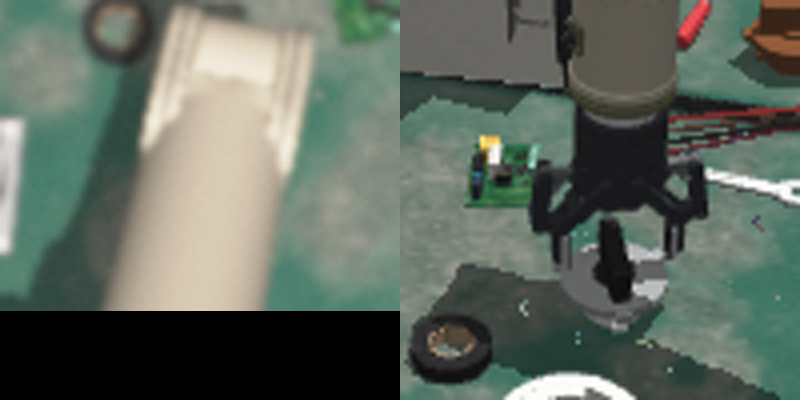

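The side crop shows the fingers straddling the black bar (about 610,260), centred. Closing.

Emit:
send_rows(
  plan=[
    [[0,0,0,0,0,0,0],[0,0,0,0,0,0,0],[0,0,0,0,0,0,0],[0,0,0,0,0,0,0],[0,0,0,0,0,0,0],[0,0,0,0,0,0,0],[0,0,0,0,0,0,0],[0,0,0,0,0,0,0],[0,0,0,0,0,0,0],[0,0,0,0,0,0,0],[0,0,0,0,0,0,0],[0,0,0,0,0,0,0]],
  ],
  squeeze=80,
)

```text
clock: 4.37
position: [0.506, -0.0816, 0.0647]
ee_rot: [0.559, 0.829, 0.0, 0.0]
ft_force: [-0.8, 0.6, 6.3]
grip_width: 0.198
grasp_force: 78.6
```

Run:
```python
from h import *
o=get_obs();print(o['position'],o['ee_rot'],o['ft_force'],o['joint_pos'])
```

```text
[ 0.50603673 -0.08164421  0.06474758] [5.58965965e-01 8.29190508e-01 3.17529170e-04 2.27561705e-04] [-0.77280285  0.61055495  6.25073103] [-0.35640392  0.29505769  0.48504446  1.97354527 -0.17276929  0.91195673
  0.60150364]
```

Emit:
send_rows(
  plan=[
    [[0,0,0,0,0,-0.1,0],[0,0,0,0,0,-0.144,0],[0,0,0,0,0,-0.144,0],[0,0,0,0,0,-0.144,0],[0,0,0,0,0,-0.144,0],[0,0,0,0,0,0,0],[0,0,0,0.119,0.0365,0,0],[0,0,0,0.119,0.0365,0,0],[0,0,0,0.119,0.0365,0,0],[0,0,0,0.119,0.0365,0,0],[0,0,0,0.119,0.0365,0,0],[0,0,0,0.119,0.0365,0,0],[0,0,0,0.119,0.0365,0,0],[0,0,0,0.119,0.0365,0,0],[0,0,0,0.119,0.0365,0,0],[0,0,0,0.119,0.0365,0,0],[0,0,-0.056,0,0,0,0],[0,0,-0.056,0,0,0,0],[0,0,-0.056,0,0,0,0],[0,0,0,0,0,0,0]],
  ],
)

```text
clock: 6.03
position: [0.4836, 0.1661, 0.1984]
ee_rot: [0.449, 0.894, -0.001, -0.0]
ft_force: [0.8, 0.5, -1.7]
grip_width: 0.195
grasp_force: 78.8
```

Emit:
send_rows(
  plan=[
    [[0,0,0,0,0,0,0],[0,0,0,0,0,0,0],[0,0,0,0,0,0,0]],
  ],
)

```text
clock: 6.28
position: [0.484, 0.1662, 0.1992]
ee_rot: [0.451, 0.892, -0.0, -0.0]
ft_force: [-0.6, -0.4, -2.3]
grip_width: 0.198
grasp_force: 78.8
```

Run:
```python
from h import *
o=get_obs();print(o['position'],o['ee_rot'],o['ft_force'],o['torque'],o['joint_pos'])
b=optics.camera('side')
cv2.imwrite('pics/l1.png',cv2.resize(b[150:290,200:330],(520,560),interpolation=2)[:,:,::-1])
```

```text
[0.48400693 0.16616687 0.1992456 ] [ 4.51365745e-01  8.92339027e-01 -8.49137017e-05 -1.32009330e-04] [-0.62275274 -0.38438723 -2.29837832] [-0.02484469  0.04806637  0.01641509] [-0.68165401  0.11279519  0.28139269  1.83724121 -0.03368735  1.19645053
  0.24458005]
```

View pics/l1.png

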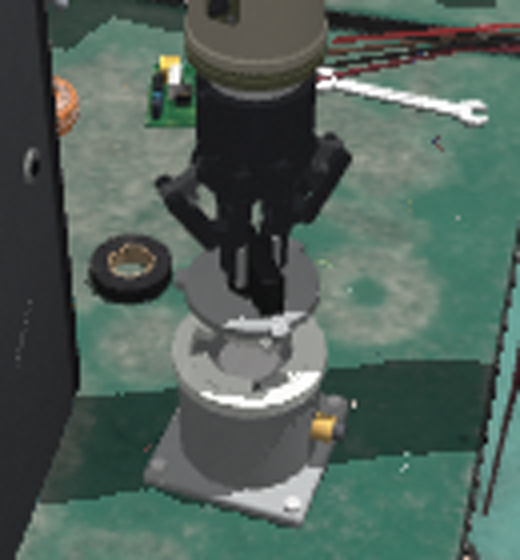

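The lid is held upright and over the pot mouth (about 250,300 lid vs 250,360 ring). Lowering.

Emit:
send_rows(
  plan=[
    [[0,0,0,0,0,0.035,0],[0,0,0,0,0,0.035,0],[0,0,0,0,0,0.035,0],[0,0,0,0,0,0.015,0],[0,0,0,0,0,0.015,0],[0,0,0,0,0,0.01,0],[0,0,0,0,0,0,0],[0,0,0,0,0,0,0]],
  ],
)

```text
clock: 7.0
position: [0.4842, 0.1663, 0.1706]
ee_rot: [0.45, 0.893, 0.0, -0.0]
ft_force: [0.0, -0.8, -1.1]
grip_width: 0.195
grasp_force: 78.7
```

Emit:
send_rows(
  plan=[
    [[0,0,0,0,0,0.01,0],[0,0,0,0,0,0.01,0],[0,0,0,0,0,0.01,0],[0,0,0,0,0,0,0],[0,0,0,0,0,0,0],[0,0,0,0,0,0,0]],
  ],
)

```text
clock: 7.5
position: [0.4841, 0.1663, 0.1645]
ee_rot: [0.45, 0.893, 0.0, -0.0]
ft_force: [-0.2, 0.0, -1.7]
grip_width: 0.197
grasp_force: 78.7
```

Lid origin is at about 100 mm with no contact force, so the lugs are already in the slots. Pressing down.

Emit:
send_rows(
  plan=[
    [[0,0,0,0,0,0.01,0],[0,0,0,0,0,0.01,0],[0,0,0,0,0,0.01,0],[0,0,0,0,0,0.01,0],[0,0,0,0,0,0,0],[0,0,0,0,0,0,0],[0,0,0,0,0,0,0]],
  ],
)

```text
clock: 8.08
position: [0.4844, 0.1664, 0.1568]
ee_rot: [0.45, 0.893, 0.0, 0.0]
ft_force: [0.2, 0.3, 3.7]
grip_width: 0.2
grasp_force: 79.5
```

Emit:
send_rows(
  plan=[
    [[0,0,0,0,0,0.01,0],[0,0,0,0,0,0.01,0],[0,0,0,0,0,0.01,0],[0,0,0,0,0,0.007,0],[0,0,0,0,0,0,0],[0,0,0,0,0,0,0],[0,0,0,0,0,0,0],[0,0,0,0,0,0,0]],
  ],
)

```text
clock: 8.75
position: [0.4844, 0.1664, 0.1493]
ee_rot: [0.45, 0.893, 0.0, 0.0]
ft_force: [1.0, 0.2, 6.3]
grip_width: 0.196
grasp_force: 79.8
```

Emit:
send_rows(
  plan=[
    [[0,0,0.02,0,0,0.003,0],[0,0,0.04,0,0,0,0],[0,0,0.04,0,0,0,0],[0,0,0.04,0,0,0,0],[0,0,0.04,0,0,0,0],[0,0,0,0,0,0,0],[0,0,0,0,0,0,0]],
  ],
)

```text
clock: 9.33
position: [0.4844, 0.1663, 0.1487]
ee_rot: [0.567, 0.824, 0.0, 0.0]
ft_force: [1.0, -0.8, 6.8]
grip_width: 0.196
grasp_force: 79.9
```

Run:
```python
from h import *
o=get_obs();print(o['position'],o['ee_rot'],o['ft_force'],o['torque'],o['joint_pos'])
```

```text
[0.48438704 0.16626328 0.14869719] [5.66715945e-01 8.23913177e-01 2.77280442e-04 1.95761101e-04] [ 1.00013357 -0.75943151  6.84346454] [-0.156079    0.03409829 -0.06580782] [-0.6965995   0.16465945  0.30316593  1.89595701 -0.05523704  1.08830785
 -0.0059083 ]
```

Emit:
send_rows(
  plan=[
    [[0,0,0.04,0,0,0,0],[0,0,0.05,0,0,0,0],[0,0,0.05,0,0,0,0],[0,0,0.05,0,0,0,0],[0,0,0.05,0,0,0,0],[0,0,0.05,0,0,0,0],[0,0,0.05,0,0,0,0],[0,0,0.05,0,0,0,0],[0,0,0,0,0,0,0],[0,0,0,0,0,0,0]],
  ],
)

```text
clock: 10.17
position: [0.4843, 0.1663, 0.1487]
ee_rot: [0.78, 0.625, 0.0, 0.0]
ft_force: [0.2, -0.1, 6.3]
grip_width: 0.192
grasp_force: 79.9
```

Emit:
send_rows(
  plan=[
    [[0,0,0.025,0,0,0,0],[0,0,0.025,0,0,0,0],[0,0,0.025,0,0,0,0],[0,0,0,0,0,0,0],[0,0,0,0,0,0,0]],
  ],
)

```text
clock: 10.58
position: [0.4843, 0.1663, 0.1487]
ee_rot: [0.814, 0.581, 0.0, -0.0]
ft_force: [-0.1, -0.5, 6.5]
grip_width: 0.195
grasp_force: 79.9
```

Run:
```python
from h import *
o=get_obs();print(o['position'],o['ee_rot'],2*np.degrees(np.arctan2(*o['ee_rot'][[1,0]]))-90,o['ft_force'],o['torque'])
```

```text
[0.48429294 0.16632551 0.14867557] [ 8.14096965e-01  5.80728900e-01  2.75697122e-04 -5.68619785e-06] -18.996345074993144 [-0.0819548  -0.48596213  6.51644258] [-0.0435169   0.05709042 -0.0531659 ]
```

Emit:
send_rows(
  plan=[
    [[0,0,0.0125,0,0,0,0],[0,0,0.0125,0,0,0,0],[0,0,0.0125,0,0,0,0],[0,0,0.0125,0,0,0,0],[0,0,0,0,0,0,0],[0,0,0,0,0,0,0]],
  ],
)

```text
clock: 11.08
position: [0.4851, 0.1666, 0.1489]
ee_rot: [0.835, 0.55, 0.001, 0.0]
ft_force: [5.1, 1.6, 2.2]
grip_width: 0.194
grasp_force: 79.5
```

```bash
cat > o.py <<'E'
from h import *
o=get_obs();print(o['position'],2*np.degrees(np.arctan2(*o['ee_rot'][[1,0]]))-90,o['ft_force'],o['torque'],o['joint_pos'][6])
E
python3 o.py
```

```text
[0.4850727  0.16662374 0.14886674] -23.279273002650356 [5.13976178 1.63920306 2.23063857] [ 0.28690567 -1.11294666  0.29104243] -0.7666519170063024
```

Emit:
send_rows(
  plan=[
    [[0,0,0.0125,0,0,0,0],[0,0,0,0,0,0,0],[0,0,0,0,0,0,0]],
  ],
)

```text
clock: 11.33
position: [0.4854, 0.1668, 0.1489]
ee_rot: [0.84, 0.542, 0.002, 0.0]
ft_force: [7.4, 1.5, 2.0]
grip_width: 0.195
grasp_force: 79.2
```

```bash
python3 o.py
```

```text
[0.48543319 0.16676845 0.14892763] -24.339403390481266 [7.41079578 1.4905521  1.98393825] [ 0.57836804 -1.62799545  0.36513184] -0.7849655128063144
```

Forces climb, so this is the stop. Backing off 3° and rising into the catch.

Emit:
send_rows(
  plan=[
    [[0,0,-0.02,0,0,0,0],[0,0,-0.02,0,0,0,0],[0,0,0,0,0,0,0],[0,0,0,0,0,-0.01,0],[0,0,0,0,0,-0.01,0],[0,0,0,0,0,-0.01,0],[0,0,0,0,0,0,0],[0,0,0,0,0,0,0],[0,0,0,0,0,0,0]],
  ],
)

```text
clock: 12.08
position: [0.4843, 0.1665, 0.1546]
ee_rot: [0.824, 0.567, 0.0, -0.0]
ft_force: [2.8, 1.9, 3.9]
grip_width: 0.197
grasp_force: 82.7
```

```bash
python3 o.py
```

```text
[0.48434104 0.16648335 0.1546425 ] -20.909311690024182 [2.79233359 1.93601792 3.93665354] [ 4.92729117e-01 -8.26943804e-01  3.41032249e-05] -0.728459664340653
```

Emit:
send_rows(
  plan=[
    [[0,0,0,0,0,-0.006,0],[0,0,0,0,0,-0.006,0],[0,0,0,0,0,0,0],[0,0,0,0,0,0,0]],
  ],
)

```text
clock: 12.42
position: [0.4841, 0.1664, 0.1548]
ee_rot: [0.824, 0.567, -0.0, 0.0]
ft_force: [14.7, 6.5, -21.0]
grip_width: 0.195
grasp_force: 80.2
```

```bash
python3 o.py
```

```text
[0.48414684 0.16642682 0.15482739] -20.890864849278884 [ 14.72531291   6.51435829 -20.96140869] [ 1.48097303 -3.21215287  0.01856334] -0.7294069194510555
```

Blocked from rising at 90 mm: it is locked. Relax, open, withdraw.

Emit:
send_rows(
  plan=[
    [[0,0,0,0,0,0.011,0],[0,0,0,0,0,0,0],[0,0,0,0,0,0,0.3],[0,0,0,0,0,0,0.6],[0,0,0,0,0,0,1],[0,0,0,0,0,0,1],[0,0,0,0,0,0,1],[0,0,0,0,0,0,1],[0,0,0,0,0,0,1],[0,0,0,0,0,0,1],[0,0,0,0,0,-0.05,1],[0,0,0,0,0,-0.12,1],[0,0,0,0,0,-0.15,1],[0,0,0,0,0,-0.15,1],[0,0,0,0,0,-0.15,1],[0,0,0,0,0,0,1],[0,0,0,0,0,0,1],[0,0,0,0,0,0,1]],
  ],
)

```text
clock: 13.92
position: [0.4839, 0.1662, 0.2787]
ee_rot: [0.824, 0.567, 0.0, -0.0]
ft_force: [0.5, 0.2, 0.6]
grip_width: 1.002
grasp_force: 0.0
```

Run:
```python
from h import *
b=optics.camera('side')
cv2.imwrite('pics/f1.png',cv2.resize(b[150:290,200:330],(520,560),interpolation=2)[:,:,::-1])
P=[.4842,.1665,.09+.075];print((proj('side',P)-[200,150])*4, get_obs()['ft_force'])
```

```text
[[250.12170524 289.6262435 ]] [ 0.15102777  0.55737834 -0.16853927]
```

View pics/f1.png

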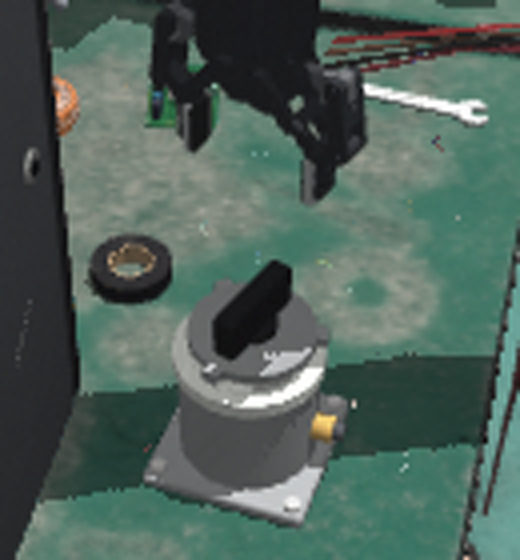

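The lid sits level on the pot with the top of its bar near (252,295), where 90 mm height predicts (250,290). The gripper is clear.

```bash
python3 -c "
from workcell import job
print(job.hand_in())"
```

```text
the job is handed in; nothing more can be done
None
```

The lid is locked in its catch on the pot: it would not lift past about 90 mm when I pulled up on it. It is released, the gripper is clear, the arm never went near the spanner, cutters or tape roll, and the job is handed in at about 14 s on the robot's clock.

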